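# Load the adjustable bottle crate

## Task

Slide the crate's loose divider over so that the wide tin and the slim spray can will each have a compartment that fits, and stand them upright on the crate floor, one on either side of that divider (either way round). Keep both upright on the way and set them down rather than dropping them. Leave the pin tin in its own compartment and the tape measure, sanding block and spanner where they lie.

Things in the scene. Friction and masses are not known exactly. Their poses are not given: they have to be found in the camera images.
- crate: low open plywood crate screwed to the bench, 96 mm (its x) by 230 mm (its y) outside, walls 10 mm, rim 58 mm and inner floor 10 mm above the bench. Origin: centre of the underside. Inside, x from -38 to 38 mm. A fixed partition (y -41 to -33 mm, top at 56 mm) cuts off a small cell (y -105 to -41 mm) that holds the pin tin. A hand cleat sticks out 8 mm at each end, below the rim
- crate_section (a point): middle, on the crate floor, of the crate's adjustable section: 36 mm toward +y from the crate's origin, axes as the crate's. The section runs 69 mm either way along y (138 mm long, 76 mm wide) and is cut into two cells by the sliding divider; each cell reaches from the divider's face to the section's end
- divider (a joint): position of the sliding wooden divider along the crate's y, m: 0 = middle of the adjustable section, growing toward +y; travel -0.045 to 0.045. Panel 8 mm thick; its saddles on the rim reach 53 mm either side in x, 64 mm above the bench. About 1.5 N of friction; stays where it is left. At the start it is too near the +y end: neither item fits the small cell, nor both together the large one
- divider_tab (a point): a point in the divider's upright pull tab, 90 mm above the bench and in the middle of the tab's thickness; the tab is 36 mm along the crate's x, 10 mm thick along its y, and stands from 63 to 105 mm above the bench. Axes as the crate's
- wide_tin_center (a point): centre (half-way up) of the wide tin: bare metal cylinder 62 mm in diameter up to 92 mm, dark lid 59 mm in diameter, 105 mm tall in all, about 0.35 kg, standing upright on the bench; z is its axis
- slim_can_center (a point): centre (half-way up, 64 mm over its foot) of the slim spray can: bare metal cylinder 44 mm in diameter up to 102 mm, then a shoulder and a grey cap 29 mm in diameter, 128 mm tall in all, about 0.25 kg, standing upright on the bench; z is its axis
- wide_tin: the wide tin, origin at the centre of its foot
- slim_can: the slim spray can, origin at the centre of its foot
- pin_tin: flat round tin of panel pins, 56 mm in diameter, 21 mm tall, lying in the crate's small fixed cell, to be left alone; origin at the centre of its underside
- tape_measure: tape measure lying on the bench, 64 x 84 x 35 mm, to be left alone; origin at the centre of its underside
- sanding_block: sanding block, 62 x 101 x 28 mm, to be left alone; origin at the centre of its underside
- spanner: adjustable spanner lying flat near the bench's front edge, 29 x 183 x 8 mm, to be left alone; origin at the centre of its underside
Not all that is in view belongs to the job. What is shaped like the slim_can but blue is not meant.

How it is judged:
At the end, for the whole second after the job is handed in: The wide tin and the slim can stand in the crate's adjustable section, one on either side of the sliding divider (either way round), upright within 0.1 rad, foot on the crate floor (centre heights within 5 mm), and are at rest (x of wide_tin_center in the frame of crate between -0.02 and 0.02 m and y of wide_tin_center in the frame of crate between -0.03 and 0.102 m and z of wide_tin_center in the frame of crate between 0.0575 and 0.0675 m and angle between each of wide_tin_center, slim_can_center's own z axis and vertical below 0.1 rad and x of slim_can_center in the frame of crate between -0.02 and 0.02 m and y of slim_can_center in the frame of crate between -0.03 and 0.102 m and z of slim_can_center in the frame of crate between 0.069 and 0.079 m and linear speed of each of wide_tin, slim_can below 0.03 m/s and ((y of wide_tin_center in the frame of divider_tab below -0.02 m and y of slim_can_center in the frame of divider_tab above 0.015 m) or (y of wide_tin_center in the frame of divider_tab above 0.02 m and y of slim_can_center in the frame of divider_tab below -0.015 m))); the robot touches nothing.
It fails at once if the wide tin or the slim can is tipped more than about 35 degrees (angle between any of wide_tin_center, slim_can_center's own z axis and vertical above 0.6 rad).
It fails at once if the wide tin or the slim can is dropped (falls freely by more than about 2 cm) ((linear speed of wide_tin above 0.6 m/s and contact force between wide_tin and the fingers below 0.05 N) or (linear speed of slim_can above 0.6 m/s and contact force between slim_can and the fingers below 0.05 N)).
It fails at once if the pin tin, tape measure, sanding block or spanner is shifted by more than 4 cm (distance of any of pin_tin, tape_measure, sanding_block, spanner from where it was at the start of the episode above 0.04 m).
It also fails if it takes over 64 s, if anything falls off the work surface, if the arm or the gripper's body presses on something with over 40 N, if the wrist force passes 120 N, or if a joint passes its speed limit or range.

## Robot

A 6-joint arm with a two-finger parallel gripper is mounted at the origin on a cart in front of the work surface, level with it; the furniture and walls round the work are solid. World frame = base frame: x ahead of the robot, y to its left, z up, the work surface at z = 0. Lengths are in m, angles in rad, forces in N, time in s.
With the tool pointing down it reaches from about 0.35 to 0.725 m from the base axis. Payload 4.3 kg.
Tool frame: the origin (TCP) lies midway between the tips of the shut fingers; the grasp point (between the pads) lies 19 mm behind it; x points along the fingers, y is the direction in which the jaws open and shut, and the axes are right-handed (so a half turn about x gives the same grasp; the last joint's range is limited). The gripper opens to 85 mm and grips with 20 to 120 N. Pads are 22 mm wide; open, the fingers measure 114 mm over their backs; the gripper's body (76 mm by 85 mm) begins 54 mm behind the grasp point. The pads swing forward as they close: fully open they stand 13 mm farther back than shut.
Start: joints at [-1.33, 0.377, 0.081, 1.274, 0, 1.46], TCP at [0.198, -0.54, 0.231] pointing down, gripper open.
Joint ranges: [-2.72, 2.72], [-0.84, 1.66], [-1.02, 1.22], [-1.77, 2.12], [-1.37, 1.28], [-3.14, 3.14]. Speed limits (rad/s): [2.57, 2.57, 3.14, 3.14, 3.14, 3.14].

## Interface

Orientations are given as a unit quaternion [w, x, y, z].
In Python, from cell import env, eyes gives the robot as it stands.
- The arm moves only by the shell command python3 -m creep 'ROWS'. ROWS is JSON, one flat list of numbers, 7 for each row, row after row: the shift along the world's x, y, z each as a share of 0.5 m, from -1 to 1, then the turn, a rotation vector about the world's x, y, z each as a share of 90 degrees, from -1 to 1, then the gripper command: -1 is fully open, 1 is shut, values between are in proportion. In form: [tx, ty, tz, wx, wy, wz, grip, tx, ty, tz, wx, wy, wz, grip, ...]. A call has exactly 8 rows; each row is the pose to reach, as a shift and turn from the pose measured when the call began; what a row does not reach only later rows make up. A row lasts 1/12 s, in which the tool goes at most 41.7 mm and 7.16 degrees, less where a joint would pass 70% of its speed; a pose out of reach is approached as far as the arm can. A call with a number of a shift or a turn outside -1 to 1 is refused whole. A call with a gripper value outside its range is refused whole. The fingers move at their own pace and stop on an object; the grip force is fixed at half the most. Time passes only in rows, so rows that repeat a pose let the fingers close, or fill a call up. It gives the time, the measured TCP pose, the force and the opening at its end, in the units of the state.
- env.state(): the state, without advancing time (a new reading comes with each control period).
- eyes.grab_frame(name): name is "scene" or "side" or "wrist"; returns a dict with "pixels" (384x512x3 uint8, red, green, blue), "z_map" (384x512 float32, m along the optical axis (not along the pixel's ray), 0 where there is no reading), "mtx" (3x3 intrinsics, pixels), "rvec" (rotation vector, rad) and "tvec" (3), from world to camera coordinates, as OpenCV has them; the wrist camera has in their place "hand_eye" (4x4, takes a point from camera to tool coordinates, whose origin is the TCP and whose axes are the tool frame's). Camera axes: x right, y down, z forward; pixel columns grow to the right and rows downward; lengths in m; the calibration is good to about 2 mm. A picture is of the moment at which its call begins: read the wrist's pose just before it.
- env.finish_job(): hands the job in, once; it reports no verdict.
The state is a dict: "time_s": time; "joints": joint angles; "qd": joint speeds; "effort": joint torques, N m; "eef_pos": TCP position; "orientation": TCP orientation; "force": force on the tool from outside, world axes, zero at the start; "ft_torque": the same for the moment, N m; "opening": opening from 0.0 (shut) to 1.0 (fully open).
Only numpy, scipy, OpenCV 4.12 (cv2) and the standard library are available. Lean on these libraries where they do the work, as an engineer would, in place of code of your own. Each camera call takes 0.05 s, during which the arm holds its last target. There are 200 camera calls.

## Working session

There is one attempt and no reset: what is moved stays moved. The work goes in short steps, Python scripts to look and compute and a shell command to move; the robot and the scene stay as the last step left them, time stands still between calls to the robot, and variables do not carry over. Pictures are saved under pics/ and viewed, about 8 in all and at most 12, crops included, and the job is handed in when it is done.

```bash
ls; mkdir -p pics
cat > h.py <<'E'
import numpy as np, cv2
from cell import env, eyes
from scipy.spatial.transform import Rotation as R
def cloud(n):
    s=env.state(); f=eyes.grab_frame(n); z=f["z_map"]; K=np.array(f["mtx"])
    v,u=np.mgrid[:z.shape[0],:z.shape[1]]
    P=np.stack([(u-K[0,2])/K[0,0]*z,(v-K[1,2])/K[1,1]*z,z],-1)
    if n=="wrist":
        H=np.array(f["hand_eye"]); q=s["orientation"]; W=R.from_quat([q[1],q[2],q[3],q[0]]).as_matrix()
        P=(P@H[:3,:3].T+H[:3,3])@W.T+np.array(s["eef_pos"])
    else:
        Rm=cv2.Rodrigues(np.array(f["rvec"],float))[0]; P=(P-np.array(f["tvec"]).ravel())@Rm
    P[z==0]=np.nan
    return f["pixels"],P
def save(img,name): cv2.imwrite("pics/"+name,cv2.cvtColor(img,cv2.COLOR_RGB2BGR))
E
python3 - <<'E'
from h import *
for n in("scene","side"):
    im,P=cloud(n); save(im,n+"0.png"); np.savez("pics/"+n+"0.npz",im=im,P=P)
a=cv2.imread("pics/scene0.png");b=cv2.imread("pics/side0.png")
cv2.imwrite("pics/both.png",np.vstack([a,b])[:, :] if 0 else cv2.resize(np.hstack([a,b]),(800,300)))
print(env.state())
E
```

```text
pics
{'time_s': 0.1, 'joints': array([-1.33032787e+00,  3.77968245e-01,  7.97661977e-02,  1.27439363e+00,
       -3.35313658e-05,  1.46050861e+00]), 'qd': array([-0.00109644, -0.00211089,  0.00306637,  0.00137829,  0.00039026,
       -0.00158192]), 'effort': array([ 1.29983848e-03, -4.64692390e+01,  2.70583409e+01,  1.20897856e-02,
       -1.11790550e-04, -4.01928730e-06]), 'eef_pos': array([ 0.19743726, -0.53941888,  0.23046932]), 'orientation': array([-0.12274221, -0.69620672, -0.12401031,  0.69631314]), 'force': array([-0.05075775, -0.74635668,  0.46169309]), 'ft_torque': array([ 0.02280849, -0.0012244 ,  0.01455169]), 'opening': 1.0030514553119787}
```

View pics/scene0.png

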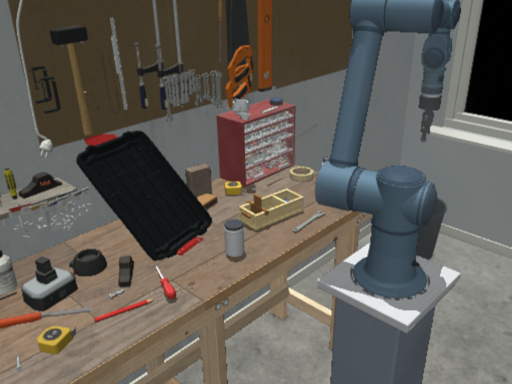

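View pics/side0.png

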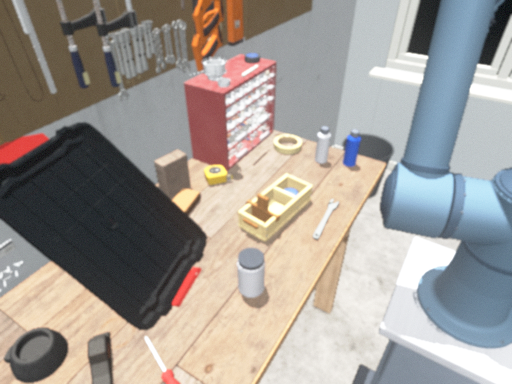

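Both views show the wide tin at side (251,272) and the crate at (277,205), with its brown divider tab near (262,207). There are two slim candidates, a bare-metal can at (323,145) and a blue one at (351,150). The bare-metal one fits the description, and I'll confirm it in a crop.

Run:
```python
from h import *
from scipy.optimize import least_squares
d=np.load("pics/side0.npz"); im,P=d["im"],d["P"]
def reg(u0,u1,v0,v1): return P[v0:v1,u0:u1].reshape(-1,3), im[v0:v1,u0:u1].reshape(-1,3)
def cyl(box,r,z0,z1):
    p,c=reg(*box); p=p[(p[:,2]>z0)&(p[:,2]<z1)]
    m=np.median(p,0)
    p=p[np.linalg.norm(p[:,:2]-m[:2],axis=1)<r*1.6]
    dv=m[:2]/np.linalg.norm(m[:2])
    best=min((least_squares(lambda q:np.hypot(*(p[:,:2]-q).T)-r,m[:2]+r*np.array(o),loss='soft_l1',f_scale=.002) for o in((1,0),(-1,0),(0,1),(0,-1))),key=lambda s:s.cost)
    return best.x,len(p),best.cost,np.nanmax(reg(*box)[0][:,2])
print("tin",cyl((236,268,248,300),.031,.02,.085)); print("can",cyl((314,332,124,168),.022,.02,.095)); print("blue",cyl((343,362,128,170),.022,.02,.095))
for n in("side","scene"):
    d=np.load(f"pics/{n}0.npz"); im,P=d["im"],d["P"]
    u0,u1,v0,v1=(225,325,160,250) if n=="side" else (230,315,180,235)
    p,c=reg(u0,u1,v0,v1) 
    k=np.isfinite(p[:,2]); p,c=p[k],c[k]
    rim=p[(p[:,2]>.05)&(p[:,2]<.061)]
    (cx,cy),wh,a=cv2.minAreaRect((rim[:,:2]*1000).astype(np.float32)); print(n,"rim",len(rim),cx,cy,wh,a)
    t=p[(p[:,2]>.072)&(p[:,2]<.11)]; print(" tab",len(t),np.median(t,0),t.min(0),t.max(0))
d=np.load("pics/side0.npz")
crop=lambda u0,u1,v0,v1:cv2.resize(d["im"][v0:v1,u0:u1],(400,400),interpolation=cv2.INTER_CUBIC)
save(np.hstack([crop(295,385,110,200),crop(230,320,160,250)]),"crop.png")
```

```text
tin (array([0.4406509 , 0.21963818]), 484, np.float64(0.00010063779226343219), np.float64(0.10880387864496008))
can (array([ 0.52086681, -0.37265926]), 245, np.float64(0.00029266168054070793), np.float64(0.13169975188212757))
blue (array([ 0.42818508, -0.40490091]), 255, np.float64(0.0002604326840004977), np.float64(0.13157198289664968))
side rim 855 515.6558837890625 -37.35308837890625 (238.13050842285156, 103.48987579345703) 81.91574096679688
 tab 181 [0.5194995  0.02821489 0.09898941] [0.43681757 0.01798489 0.07206194] [0.54457274 0.21116174 0.10879157]
scene rim 363 517.5066528320312 -38.7384033203125 (236.4647216796875, 110.17278289794922) 83.11744689941406
 tab 253 [0.42717352 0.21680455 0.09678139] [0.40637739 0.02270618 0.07303434] [0.5480031  0.25123745 0.10729353]
```

View pics/crop.png

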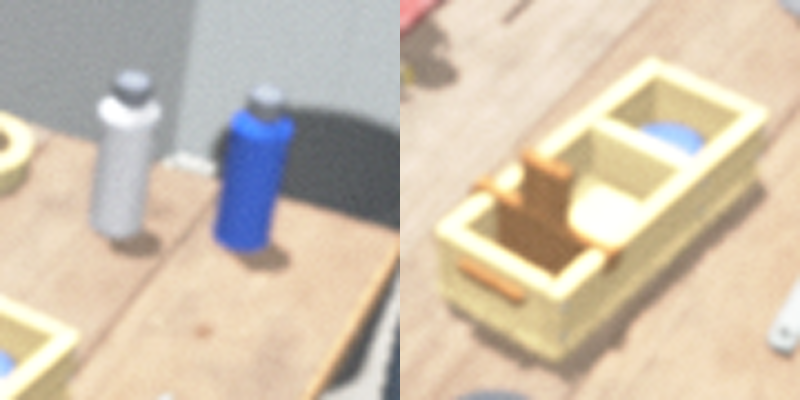

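The crop confirms it: the bare-metal can with the grey cap is the target, at world (0.52,-0.37), and the blue one is the decoy. The tab sits near the +y end of the crate, away from the pin-tin cell. I'll move toward the crate to look with the wrist camera, turning the jaws on the way.

```bash
python3 -m creep '[0.04,0.07,0.02,0,0,0.08,-1, 0.08,0.14,0.04,0,0,0.16,-1, 0.12,0.21,0.06,0,0,0.24,-1, 0.16,0.28,0.08,0,0,0.32,-1, 0.2,0.35,0.1,0,0,0.4,-1, 0.24,0.42,0.1,0,0,0.48,-1, 0.28,0.49,0.1,0,0,0.55,-1, 0.32,0.56,0.1,0,0,0.63,-1]'
python3 -m creep '[0.04,0.07,0.01,0,0,0.08,-1, 0.08,0.14,0.02,0,0,0.16,-1, 0.12,0.21,0.03,0,0,0.24,-1, 0.16,0.28,0.03,0,0,0.32,-1, 0.2,0.35,0.03,0,0,0.4,-1, 0.24,0.42,0.03,0,0,0.48,-1, 0.27,0.48,0.03,0,0,0.55,-1, 0.28,0.52,0.03,0,0,0.63,-1]'
python3 - <<'E'
from h import *
im,P=cloud("wrist"); save(im,"w1.png"); np.savez("pics/w1.npz",im=im,P=P)
s=env.state(); print(s["time_s"],s["eef_pos"],s["orientation"],s["joints"])
E
```

```text
time_s: 0.77
eef_pos: [0.3579, -0.2576, 0.2804]
orientation: [-0.44, -0.553, -0.441, 0.553]
force: [0.2, -0.8, 0.0]
opening: 1.002
time_s: 1.43
eef_pos: [0.4991, 0.0055, 0.2947]
orientation: [0.651, 0.275, 0.652, -0.275]
force: [-0.4, -0.9, -0.2]
opening: 0.998
1.4833 [0.49897346 0.00779067 0.294667  ] [ 0.65146245  0.27325806  0.65332067 -0.27221097] [-0.11292876  0.21352419  0.01894228  1.37832421  0.00215581  0.67901326]
```

View pics/w1.png

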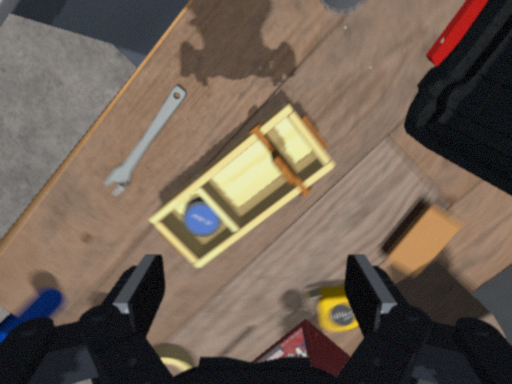

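The wrist view shows the whole crate, with corners at (289,106), (334,162), (197,266) and (152,220). The divider runs from (258,130) to (305,190), the pin tin is at (201,217) and the spanner at (145,140). I'll measure the crate and tab from this.

```bash
cat > fit.py <<'E'
from h import *
def crate(im,P,box):
    u0,u1,v0,v1=box; p=P[v0:v1,u0:u1].reshape(-1,3); c=cv2.cvtColor(im[v0:v1,u0:u1].copy(),cv2.COLOR_RGB2HSV).reshape(-1,3)
    k=np.isfinite(p[:,2]); p,c=p[k],c[k]
    rim=p[(p[:,2]>.05)&(p[:,2]<.061)&(c[:,0]>=20)&(c[:,0]<36)]
    (cx,cy),wh,a=cv2.minAreaRect((rim[:,:2]*1000).astype(np.float32))
    if wh[0]<wh[1]: a+=90
    yaw=(a%180)-90   # crate y axis dir = a
    o=np.array([cx,cy])/1000; th=np.radians(yaw); M=np.array([[np.cos(th),-np.sin(th)],[np.sin(th),np.cos(th)]])
    # refine extents by percentiles
    q=(rim[:,:2]-o)@M; e=[np.percentile(q,x,axis=0) for x in(1,99)]
    o2=o+M@((e[0]+e[1])/2)
    t=p[(p[:,2]>.075)&(p[:,2]<.112)]; tq=(t[:,:2]-o2)@M
    print("rect",np.round(o,4),np.round(wh,1),"yaw",round(yaw,2),"o2",np.round(o2,4),"ext",np.round(e,4).tolist(),"rimz",np.median(rim[:,2]))
    print("tab n",len(t),"crate-frame lo/hi/med",*[np.round(np.percentile(tq,x,axis=0),4) for x in(3,97,50)],"div",round(np.median(tq[:,1])-.036,4), "world",np.round(np.median(t,0),4))
    return o2,yaw,M
E
python3 - <<'E'
from fit import *
d=np.load("pics/w1.npz"); o,yaw,M=crate(d["im"],d["P"],(140,345,95,275))
for nm,y in(("tab target d=.009",.045),("tin -y cell",.036-.032),("can +y cell",.036+.041)): print(nm,np.round(o+M@[0,y],4))
E
```

```text
rect [ 0.5173 -0.0425] [231.6  96.9] yaw -7.4 o2 [ 0.5166 -0.0423] ext [[-0.0482, -0.1132], [0.0468, 0.1134]] rimz 0.056984367728549035
tab n 366 crate-frame lo/hi/med [-0.0174  0.0611] [0.0158 0.0707] [-0.0026  0.0667] div 0.0307 world [0.5228 0.0242 0.1034]
tab target d=.009 [0.5224 0.0023]
tin -y cell [ 0.5171 -0.0383]
can +y cell [0.5265 0.034 ]
```

Divider at d≈0.030. The plan is to slide it to 0.009, put the tin in the -y cell and the can in the +y cell. First I'll grasp the tab with the jaws along the crate's y.

```bash
python3 -m creep '[0.01,0.005,-0.04,0,0,0.07,-1, 0.02,0.01,-0.08,0,0,0.14,-1, 0.03,0.015,-0.12,0,0,0.21,-1, 0.04,0.02,-0.16,0,0,0.28,-1, 0.05,0.025,-0.2,0,0,0.35,-1, 0.053,0.03,-0.24,0,0,0.42,-1, 0.053,0.03,-0.26,0,0,0.422,-1, 0.053,0.03,-0.26,0,0,0.422,-1]'
python3 - <<'E'
from h import *
im,P=cloud("wrist"); save(im,"w2.png"); s=env.state(); q=s["orientation"]
Y=R.from_quat([q[1],q[2],q[3],q[0]]).as_matrix(); print(s["eef_pos"],"yaw",np.degrees(np.arctan2(Y[1,1],Y[0,1])),"tilt",Y[:,0])
E
```

```text
time_s: 2.15
eef_pos: [0.5231, 0.0228, 0.1619]
orientation: [0.702, 0.047, 0.709, -0.046]
force: [0.3, -0.2, 0.6]
opening: 1.0
[0.52402026 0.02266836 0.16359673] yaw 82.43453472469741 tilt [-6.33926932e-03  8.78119831e-04 -9.99979521e-01]
```

```bash
python3 -m creep '[0.003,0,-0.05,0,0,0,-1, 0.003,0,-0.1,0,0,0,-1, 0.003,0,-0.15,0,0,0,-1, 0.003,0,-0.17,0,0,0,-1, 0.003,0,-0.17,0,0,0,-1, 0.003,0,-0.17,0,0,0,1, 0.003,0,-0.17,0,0,0,1, 0.003,0,-0.17,0,0,0,1]'
python3 -m creep '[0,0,0,0,0,0,1, 0,0,0,0,0,0,1, 0,0,0,0,0,0,1, 0,0,0,0,0,0,1, 0,0,0,0,0,0,1, 0,0,0,0,0,0,1, 0,0,0,0,0,0,1, 0,0,0,0,0,0,1]'
```

```text
time_s: 2.87
eef_pos: [0.5272, 0.0225, 0.0806]
orientation: [0.705, 0.047, 0.707, -0.047]
force: [0.4, -0.1, -0.2]
opening: 0.603
time_s: 3.53
eef_pos: [0.5279, 0.0224, 0.0815]
orientation: [0.705, 0.047, 0.706, -0.047]
force: [-1.0, -0.3, 6.4]
opening: 0.103
```

```bash
python3 -m creep '[-0.001,-0.007,0,0,0,0,1, -0.002,-0.014,0,0,0,0,1, -0.003,-0.021,0,0,0,0,1, -0.004,-0.028,0,0,0,0,1, -0.005,-0.035,0,0,0,0,1, -0.005,-0.04,0,0,0,0,1, -0.005,-0.04,0,0,0,0,1, -0.005,-0.04,0,0,0,0,1]'
```

```text
time_s: 4.2
eef_pos: [0.5252, 0.0016, 0.0815]
orientation: [0.705, 0.046, 0.706, -0.047]
force: [-0.6, -1.8, 2.9]
opening: 0.108
```

```bash
python3 -m creep '[0,0,0,0,0,0,-1, 0,0,0,0,0,0,-1, 0,0,0,0,0,0,-1, 0,0,0,0,0,0,-1, 0,0,0.06,0,0,0,-1, 0,0,0.14,0,0,0,-1, 0,0,0.22,0,0,0,-1, 0,0,0.3,0,0,0,-1]'
python3 -m creep '[-0.02,0.04,0.08,0,0,-0.08,-1, -0.04,0.08,0.16,0,0,-0.16,-1, -0.06,0.12,0.2,0,0,-0.24,-1, -0.08,0.16,0.2,0,0,-0.32,-1, -0.1,0.2,0.2,0,0,-0.4,-1, -0.12,0.22,0.2,0,0,-0.48,-1, -0.12,0.22,0.2,0,0,-0.5,-1, -0.12,0.22,0.2,0,0,-0.5,-1]'
python3 - <<'E'
from h import *
im,P=cloud("wrist"); save(im,"w3.png"); np.savez("pics/w3.npz",im=im,P=P); s=env.state(); q=s["orientation"]
Y=R.from_quat([q[1],q[2],q[3],q[0]]).as_matrix(); print(s["eef_pos"],"yaw",np.degrees(np.arctan2(Y[1,1],Y[0,1])),"tilt",Y[:,0])
E
```

```text
time_s: 4.87
eef_pos: [0.5245, 0.0018, 0.2329]
orientation: [0.705, 0.046, 0.706, -0.047]
force: [1.4, -0.1, 0.0]
opening: 1.0
time_s: 5.53
eef_pos: [0.4639, 0.1126, 0.3331]
orientation: [0.633, 0.313, 0.635, -0.313]
force: [-0.7, -0.5, -0.4]
opening: 0.994
[0.46426184 0.11210843 0.33293948] yaw 37.49778389830828 tilt [-0.00236423  0.0010707  -0.99999663]
```

View pics/w3.png

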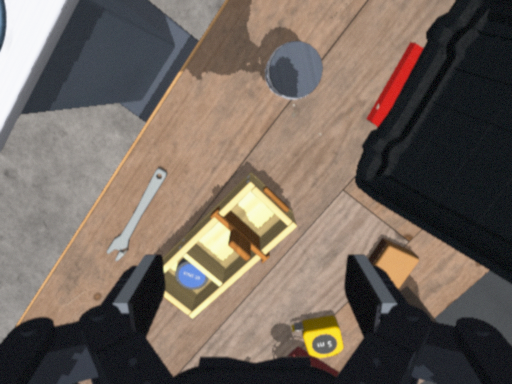

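The divider now sits close to mid-section at (240,237), with room either side. The tin's lid is at (294,69). I'll measure both.

Run:
```python
from fit import *
d=np.load("pics/w3.npz"); im,P=d["im"],d["P"]; o,yaw,M=crate(im,P,(160,305,170,325))
p=P[25:115,250:335].reshape(-1,3); t=p[(p[:,2]>.098)&(p[:,2]<.115)]
print("tin top",len(t),np.median(t[:,2]),cv2.minEnclosingCircle((t[:,:2]*1000).astype(np.float32)),t[:,:2].mean(0))
```

```text
rect [ 0.5173 -0.0457] [235.3  98.3] yaw -7.43 o2 [ 0.5165 -0.0421] ext [[-0.0489, -0.1102], [0.0462, 0.1172]] rimz 0.056798243780505964
tab n 381 crate-frame lo/hi/med [-0.0175  0.0415] [0.0159 0.0505] [-0.0019  0.0493] div 0.0133 world [0.5207 0.0063 0.0996]
tin top 2387 0.10438038311165854 ((439.4075012207031, 219.39520263671875), 29.33350944519043) [0.43909544 0.21971699]
```

```bash
python3 -m creep '[-0.01,0.04,-0.03,0,0,-0.08,-1, -0.02,0.08,-0.07,0,0,-0.16,-1, -0.03,0.12,-0.11,0,0,-0.24,-1, -0.04,0.16,-0.15,0,0,-0.32,-1, -0.05,0.2,-0.19,0,0,-0.4,-1, -0.05,0.215,-0.23,0,0,-0.48,-1, -0.05,0.215,-0.26,0,0,-0.5,-1, -0.05,0.215,-0.26,0,0,-0.5,-1]'
python3 -c "
from h import *
s=env.state();q=s['orientation'];Y=R.from_quat([q[1],q[2],q[3],q[0]]).as_matrix(); print(s['eef_pos'],'yaw',np.degrees(np.arctan2(Y[1,1],Y[0,1])),Y[:,0],s['joints'])"
```

```text
time_s: 6.25
eef_pos: [0.4372, 0.219, 0.1995]
orientation: [-0.465, -0.53, -0.468, 0.533]
force: [-0.4, -1.1, -0.7]
opening: 1.001
[0.43717731 0.21903148 0.19947645] yaw -7.442481966109008 [-6.85770906e-03  2.11102723e-04 -9.99976463e-01] [ 0.33307467  0.22169879 -0.21710925  1.13840014  0.00244163  2.03375666]
```

```bash
python3 -m creep '[0.004,0.001,-0.04,0,0,0,-1, 0.004,0.001,-0.09,0,0,0,-1, 0.004,0.001,-0.14,0,0,0,-1, 0.004,0.001,-0.19,0,0,0,-1, 0.004,0.001,-0.24,0,0,0,-1, 0.004,0.001,-0.27,0,0,0,-1, 0.004,0.001,-0.283,0,0,0,-1, 0.004,0.001,-0.283,0,0,0,-1]'
python3 -m creep '[0,0,0,0,0,0,0, 0,0,0,0,0,0,1, 0,0,0,0,0,0,1, 0,0,0,0,0,0,1, 0,0,0,0,0,0,1, 0,0,0,0,0,0,1, 0,0,0,0,0,0,1, 0,0,0,0,0,0,1]'
```

```text
time_s: 6.92
eef_pos: [0.4387, 0.2188, 0.0572]
orientation: [-0.465, -0.529, -0.468, 0.534]
force: [-0.1, -0.0, -0.1]
opening: 1.002
time_s: 7.58
eef_pos: [0.4399, 0.2191, 0.0591]
orientation: [-0.465, -0.53, -0.468, 0.533]
force: [-1.3, -0.8, 4.6]
opening: 0.707
```

```bash
python3 -m creep '[0,0,0.01,0,0,0,1, 0,0,0.04,0,0,0,1, 0,0,0.08,0,0,0,1, 0,0,0.13,0,0,0,1, 0,0,0.18,0,0,0,1, 0,0,0.23,0,0,0,1, 0,0,0.27,0,0,0,1, 0,0,0.29,0,0,0,1]'
python3 -m creep '[0.005,-0.03,0,0,0,0,1, 0.02,-0.08,0,0,0,0,1, 0.04,-0.14,0,0,0,0,1, 0.06,-0.2,0,0,0,0,1, 0.08,-0.26,0,0,0,0,1, 0.1,-0.32,0,0,0,0,1, 0.12,-0.37,0,0,0,0,1, 0.13,-0.4,0,0,0,0,1]'
```

```text
time_s: 8.25
eef_pos: [0.4412, 0.2196, 0.2075]
orientation: [-0.466, -0.531, -0.468, 0.531]
force: [0.8, 0.3, -4.2]
opening: 0.706
time_s: 8.92
eef_pos: [0.5068, 0.0168, 0.2071]
orientation: [-0.465, -0.531, -0.467, 0.532]
force: [1.1, 0.5, -3.6]
opening: 0.705
```

```bash
python3 -m creep '[0.005,-0.03,0,0,0,0,1, 0.01,-0.06,0,0,0,0,1, 0.015,-0.09,0,0,0,0,1, 0.021,-0.11,0,0,0,0,1, 0.021,-0.11,0,0,0,0,1, 0.021,-0.11,0,0,0,0,1, 0.021,-0.11,-0.02,0,0,0,1, 0.021,-0.11,-0.04,0,0,0,1]'
python3 - <<'E'
from h import *
im,P=cloud("wrist"); s=env.state(); q=s["orientation"]
Y=R.from_quat([q[1],q[2],q[3],q[0]]).as_matrix(); print(s["eef_pos"],"yaw",np.degrees(np.arctan2(Y[1,1],Y[0,1])),"tilt",Y[:,0])
im2,P2=cloud("side")
p=P2[100:260,200:350].reshape(-1,3); p=p[np.isfinite(p[:,2])]
save(np.hstack([cv2.resize(im,(400,300)),cv2.resize(im2[110:260,190:390],(400,300))]),"t1.png")
E
```

```text
time_s: 9.58
eef_pos: [0.5177, -0.0375, 0.1867]
orientation: [-0.466, -0.531, -0.467, 0.532]
force: [-0.2, 0.3, -4.1]
opening: 0.705
[ 0.5159121  -0.03714743  0.18397695] yaw -7.463059836683042 tilt [-0.0053655  0.0014153 -0.9999846]
```

View pics/t1.png

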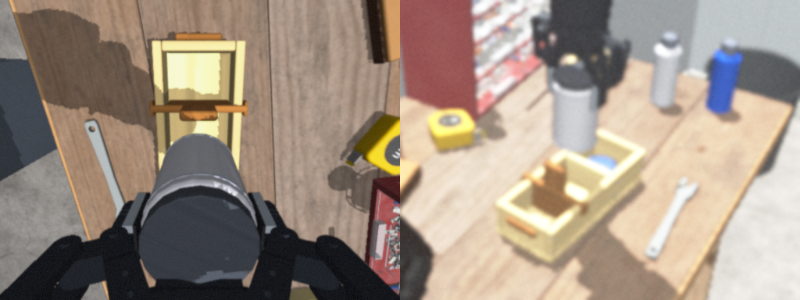

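The view is aligned: crate, tab and tin are all centred about column 199 on the left. The tin hangs upright between the divider and the partition, so I'll lower it.

```bash
python3 -m creep '[0.002,-0.002,-0.03,0,0,0,1, 0.002,-0.002,-0.06,0,0,0,1, 0.002,-0.002,-0.09,0,0,0,1, 0.002,-0.002,-0.12,0,0,0,1, 0.002,-0.002,-0.15,0,0,0,1, 0.002,-0.002,-0.18,0,0,0,1, 0.002,-0.002,-0.2,0,0,0,1, 0.002,-0.002,-0.21,0,0,0,1]'
python3 -c "
from h import *
s=env.state();print(s['eef_pos'],s['force'])"
```

```text
time_s: 10.35
eef_pos: [0.5149, -0.0374, 0.0778]
orientation: [-0.464, -0.529, -0.469, 0.533]
force: [-1.1, 0.2, -3.4]
opening: 0.707
[ 0.51493099 -0.03742062  0.07777526] [-1.11940527  0.18943543 -3.37262341]
```

```bash
python3 -m creep '[0.002,0,-0.003,0,0,0,1, 0.004,0,-0.006,0,0,0,1, 0.004,0,-0.009,0,0,0,1, 0.004,0,-0.012,0,0,0,1, 0.004,0,-0.014,0,0,0,1, 0.004,0,-0.016,0,0,0,1, 0.004,0,-0.017,0,0,0,1, 0.004,0,-0.017,0,0,0,1]'
```

```text
time_s: 11.02
eef_pos: [0.5169, -0.0374, 0.0693]
orientation: [-0.464, -0.529, -0.469, 0.533]
force: [-0.0, 0.4, -2.7]
opening: 0.705
```

```bash
python3 -m creep '[0,0,-0.001,0,0,0,1, 0,0,-0.002,0,0,0,1, 0,0,-0.003,0,0,0,1, 0,0,-0.004,0,0,0,1, 0,0,-0.004,0,0,0,1, 0,0,-0.004,0,0,0,1, 0,0,-0.004,0,0,0,1, 0,0,-0.004,0,0,0,1]'
```

```text
time_s: 11.68
eef_pos: [0.517, -0.0374, 0.0691]
orientation: [-0.464, -0.529, -0.469, 0.533]
force: [-5.2, 0.6, 11.0]
opening: 0.707
```

```bash
python3 -m creep '[0,0,0,0,0,0,0.2, 0,0,0,0,0,0,-0.5, 0,0,0,0,0,0,-1, 0,0,0,0,0,0,-1, 0,0,0.02,0,0,0,-1, 0,0,0.07,0,0,0,-1, 0,0,0.14,0,0,0,-1, 0,0,0.22,0,0,0,-1]'
python3 -m creep '[0,-0.03,0.08,0,0,0,-1, 0,-0.09,0.16,0,0,0,-1, 0,-0.17,0.24,0,0,0,-1, 0,-0.25,0.28,0,0,0,-1, 0,-0.33,0.28,0,0,0,-1, 0,-0.41,0.28,0,0,0,-1, 0,-0.48,0.28,0,0,0,-1, 0,-0.48,0.28,0,0,0,-1]'
python3 - <<'E'
from h import *
im,P=cloud("wrist"); save(im,"w4.png"); np.savez("pics/w4.npz",im=im,P=P)
s=env.state(); print(s["eef_pos"])
z=P[...,2]; hi=(z>.09)&(z<.145); n,l,st,c=cv2.connectedComponentsWithStats(hi.astype(np.uint8))
for i in range(1,n):
    if st[i,4]>40: k=l==i; print(np.round(c[i]),st[i,4],np.round(np.nanmedian(P[k],0),4),im[k].mean(0).round(),np.nanmax(z[k]))
E
```

```text
time_s: 12.35
eef_pos: [0.5155, -0.0372, 0.1794]
orientation: [-0.463, -0.529, -0.47, 0.534]
force: [0.8, -0.2, 0.5]
opening: 1.001
time_s: 13.02
eef_pos: [0.5151, -0.2827, 0.3201]
orientation: [-0.463, -0.529, -0.468, 0.536]
force: [-0.4, -0.1, -0.3]
opening: 1.002
[ 0.51497582 -0.28278245  0.31944733]
[485.  78.] 4355 [ 0.7612 -0.2236  0.1091] [105.  98.  97.] 0.14497688715140097
[460. 206.] 670 [ 0.7539 -0.3725  0.0989] [152. 148. 151.] 0.10172964580707713
[481. 227.] 432 [ 0.7611 -0.3975  0.1108] [133. 127. 127.] 0.14497324353441943
[269. 229.] 1038 [ 0.5199 -0.3643  0.1087] [141. 145. 156.] 0.12947420268322832
[202. 260.] 1020 [ 0.4312 -0.3962  0.1083] [ 57.  89. 152.] 0.12951070266897038
[472. 270.] 452 [ 0.7599 -0.455   0.1113] [65. 36. 37.] 0.14489006707600194
```

View pics/w4.png

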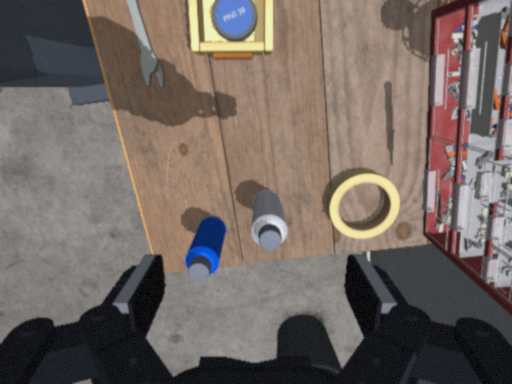

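The grey can is at (269,230), with its cap at (270,237), and the blue decoy is at (202,260). I'll refine the position from the cap.

Run:
```python
from h import *
P=np.load("pics/w4.npz")["P"]
p=P[190:255,245:295].reshape(-1,3)
for a,b in((.12,.135),(.098,.106)):
    t=p[(p[:,2]>a)&(p[:,2]<b)]; print(len(t),cv2.minEnclosingCircle((t[:,:2]*1000).astype(np.float32)),t.mean(0), (t.max(0)+t.min(0))/2)
q=p[(p[:,2]>.02)&(p[:,2]<.1)]
from scipy.optimize import least_squares
r=least_squares(lambda c:np.hypot(*(q[:,:2]-c).T)-.022,[.52,-.375],loss='soft_l1',f_scale=.002); print(r.x,len(q))
```

```text
408 ((519.51953125, -372.2341003417969), 13.634854316711426) [ 0.51965088 -0.37072852  0.12671962] [ 0.51977618 -0.37250228  0.12474407]
296 ((519.3197021484375, -372.73541259765625), 22.484580993652344) [ 0.52007806 -0.36325235  0.10303553] [ 0.51935323 -0.37027656  0.1020769 ]
[ 0.51944667 -0.37308438] 607
```

```bash
python3 -m creep '[0.003,-0.05,-0.02,0,0,0,-0.4, 0.006,-0.1,-0.06,0,0,0,-0.4, 0.009,-0.15,-0.12,0,0,0,-0.4, 0.009,-0.179,-0.18,0,0,0,-0.4, 0.009,-0.179,-0.24,0,0,0,-0.4, 0.009,-0.179,-0.28,0,0,0,-0.4, 0.009,-0.179,-0.29,0,0,0,-0.4, 0.009,-0.179,-0.29,0,0,0,-0.4]'
python3 -c "
from h import *
s=env.state();q=s['orientation'];Y=R.from_quat([q[1],q[2],q[3],q[0]]).as_matrix(); print(s['eef_pos'],s['opening'],Y[:,0])"
```

```text
time_s: 13.73
eef_pos: [0.5186, -0.3704, 0.1729]
orientation: [-0.461, -0.529, -0.47, 0.536]
force: [-0.1, 1.6, -0.1]
opening: 0.701
[ 0.51855205 -0.37043866  0.17291877] 0.7006017857307263 [-0.01503788  0.00316592 -0.99988191]
```

```bash
python3 -m creep '[0.002,-0.004,-0.03,0,-0.01,0,-0.4, 0.002,-0.004,-0.07,0,-0.01,0,-0.4, 0.002,-0.004,-0.11,0,-0.01,0,-0.4, 0.002,-0.004,-0.15,0,-0.01,0,-0.4, 0.002,-0.004,-0.19,0,-0.01,0,-0.4, 0.002,-0.004,-0.21,0,-0.01,0,-0.4, 0.002,-0.004,-0.21,0,-0.01,0,-0.4, 0.002,-0.004,-0.21,0,-0.01,0,-0.4]'
python3 -m creep '[0,0,0,0,0,0,0, 0,0,0,0,0,0,1, 0,0,0,0,0,0,1, 0,0,0,0,0,0,1, 0,0,0,0,0,0,1, 0,0,0,0,0,0,1, 0,0,0,0,0,0,1, 0,0,0,0,0,0,1]'
python3 -c "
from h import *
s=env.state();q=s['orientation'];Y=R.from_quat([q[1],q[2],q[3],q[0]]).as_matrix(); print(s['eef_pos'],s['opening'],Y[:,0])"
```

```text
time_s: 14.4
eef_pos: [0.5203, -0.3725, 0.0694]
orientation: [0.465, 0.533, 0.466, -0.531]
force: [-0.4, -0.2, 0.2]
opening: 0.702
time_s: 15.07
eef_pos: [0.5212, -0.3735, 0.0721]
orientation: [0.466, 0.533, 0.464, -0.531]
force: [-2.3, 1.8, 6.4]
opening: 0.496
[ 0.52117516 -0.37353982  0.07209258] 0.49598240823300305 [ 4.09478296e-03 -2.46273366e-04 -9.99991586e-01]
```

```bash
python3 -m creep '[0,0,0.01,0,0,0,1, 0,0,0.04,0,0,0,1, 0,0,0.09,0,0,0,1, 0,0,0.14,0,0,0,1, 0,0,0.2,0,0,0,1, 0,0,0.26,0,0,0,1, 0,0,0.31,0,0,0,1, 0,0,0.33,0,0,0,1]'
python3 -m creep '[0,0.03,0.01,0,0,0,1, 0,0.08,0.01,0,0,0,1, 0,0.14,0.01,0,0,0,1, 0,0.2,0.01,0,0,0,1, 0,0.26,0.01,0,0,0,1, 0,0.32,0.01,0,0,0,1, 0,0.38,0.01,0,0,0,1, 0,0.42,0.01,0,0,0,1]'
```

```text
time_s: 15.73
eef_pos: [0.5226, -0.3746, 0.2424]
orientation: [0.469, 0.534, 0.462, -0.531]
force: [0.1, -0.5, -2.9]
opening: 0.499
time_s: 16.4
eef_pos: [0.5216, -0.1609, 0.2475]
orientation: [0.469, 0.534, 0.463, -0.53]
force: [0.6, 0.8, -3.7]
opening: 0.499
```

```bash
python3 -m creep '[0.001,0.03,0,0,0,0,1, 0.003,0.08,0,0,0,0,1, 0.005,0.14,0,0,0,0,1, 0.007,0.2,0,0,0,0,1, 0.01,0.26,0,0,0,0,1, 0.01,0.32,0,0,0,0,1, 0.01,0.37,0,0,0,0,1, 0.01,0.39,0,0,0,0,1]'
python3 -c "
from h import *
im,P=cloud('side'); im2,P2=cloud('wrist'); save(np.hstack([cv2.resize(im2,(400,300)),cv2.resize(im[110:260,190:390],(400,300))]),'t2.png'); np.savez('pics/t2.npz',im=im2,P=P2)
s=env.state();q=s['orientation'];Y=R.from_quat([q[1],q[2],q[3],q[0]]).as_matrix(); print(s['eef_pos'],s['opening'],Y[:,0],np.degrees(np.arctan2(Y[1,1],Y[0,1])))"
```

```text
time_s: 17.07
eef_pos: [0.5254, 0.038, 0.2475]
orientation: [0.469, 0.533, 0.465, -0.529]
force: [-0.0, 0.0, -2.9]
opening: 0.499
[0.52585515 0.03618435 0.24750569] 0.5016776465531307 [ 0.00852992 -0.0022696  -0.99996104] -7.3670275929502615
```

View pics/t2.png

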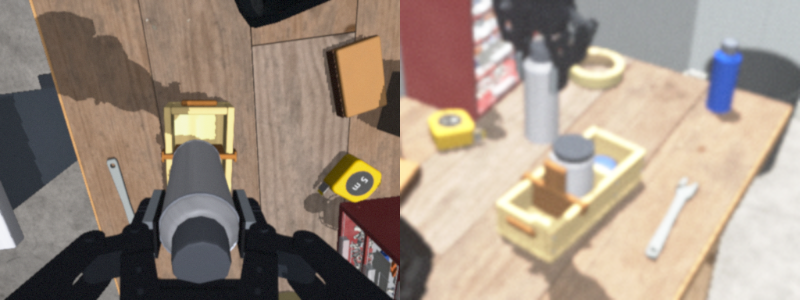

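The tin stands upright behind the divider (right, 573,165), and the can hangs upright above the +y cell. Lowering it now.

```bash
python3 -m creep '[0.002,-0.004,-0.03,0,0,0,1, 0.002,-0.004,-0.07,0,0,0,1, 0.002,-0.004,-0.11,0,0,0,1, 0.002,-0.004,-0.14,0,0,0,1, 0.002,-0.004,-0.17,0,0,0,1, 0.002,-0.004,-0.19,0,0,0,1, 0.002,-0.004,-0.2,0,0,0,1, 0.002,-0.004,-0.2,0,0,0,1]'
python3 -c "
from h import *
s=env.state();print(s['eef_pos'])
im,P=cloud('side'); save(cv2.resize(im[110:260,190:390],(800,600),interpolation=cv2.INTER_CUBIC),'t3.png')"
```

```text
time_s: 17.83
eef_pos: [0.5259, 0.0336, 0.1464]
orientation: [0.469, 0.532, 0.465, -0.53]
force: [0.0, -0.2, -2.5]
opening: 0.5
[0.52587198 0.03359655 0.14642411]
```

View pics/t3.png

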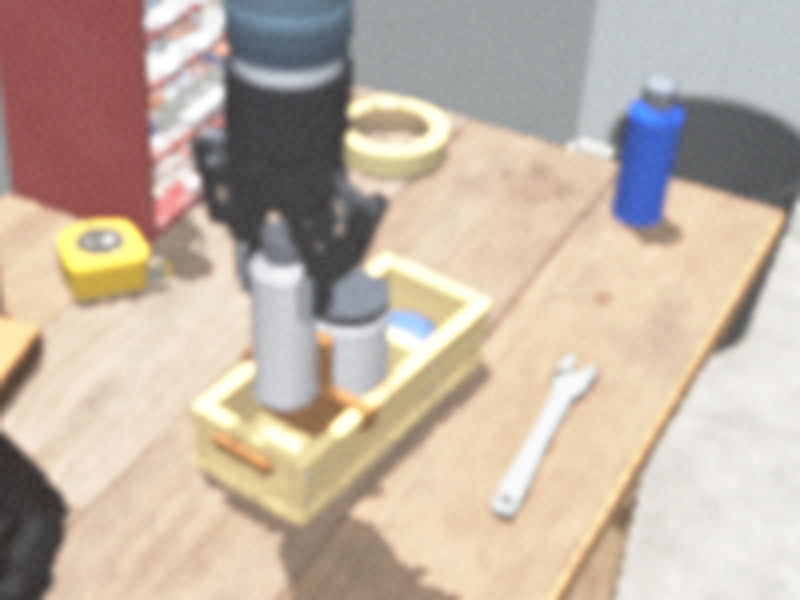

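The can is over its cell with its foot about at (285,400), and the tin and divider are clear. Continuing down.

```bash
python3 -m creep '[0.001,0,-0.015,0,0,0,1, 0.002,0,-0.03,0,0,0,1, 0.002,0,-0.045,0,0,0,1, 0.002,0,-0.06,0,0,0,1, 0.002,0,-0.075,0,0,0,1, 0.002,0,-0.09,0,0,0,1, 0.002,0,-0.1,0,0,0,1, 0.002,0,-0.104,0,0,0,1]'
python3 -m creep '[0,0,-0.004,0,0,0,1, 0,0,-0.008,0,0,0,1, 0,0,-0.012,0,0,0,1, 0,0,-0.016,0,0,0,1, 0,0,-0.019,0,0,0,1, 0,0,-0.022,0,0,0,1, 0,0,-0.024,0,0,0,1, 0,0,-0.024,0,0,0,1]'
```

```text
time_s: 18.55
eef_pos: [0.5267, 0.0338, 0.0941]
orientation: [0.469, 0.532, 0.465, -0.53]
force: [-0.3, -0.0, -3.5]
opening: 0.498
time_s: 19.22
eef_pos: [0.5268, 0.0338, 0.0822]
orientation: [0.469, 0.532, 0.465, -0.53]
force: [0.4, -0.9, -3.6]
opening: 0.496
```

```bash
python3 -m creep '[0,0,-0.001,0,0,0,1, 0,0,-0.002,0,0,0,1, 0,0,-0.003,0,0,0,1, 0,0,-0.004,0,0,0,1, 0,0,-0.005,0,0,0,1, 0,0,-0.006,0,0,0,1, 0,0,-0.006,0,0,0,1, 0,0,-0.006,0,0,0,1]'
```

```text
time_s: 19.88
eef_pos: [0.527, 0.0339, 0.0819]
orientation: [0.469, 0.533, 0.464, -0.53]
force: [-7.3, 0.2, 18.8]
opening: 0.495
```

The can is on the floor (18.8 N, no further descent). Releasing, rising, and moving clear.

```bash
python3 -m creep '[0,0,0.003,0,0,0,0.2, 0,0,0.003,0,0,0,-0.3, 0,0,0.003,0,0,0,-0.7, 0,0,0.003,0,0,0,-0.7, 0,0,0.02,0,0,0,-0.7, 0,0,0.07,0,0,0,-0.7, 0,0,0.13,0,0,0,-0.7, 0,0,0.2,0,0,0,-0.7]'
python3 -m creep '[0,0,0.08,0,0,0,-0.7, 0,0,0.16,0,0,0,-0.7, -0.03,0.03,0.24,0,0,0,-0.7, -0.08,0.03,0.28,0,0,0,-0.7, -0.12,0.03,0.28,0,0,0,-0.7, -0.12,0.03,0.28,0,0,0,-0.7, -0.12,0.03,0.28,0,0,0,-0.7, -0.12,0.03,0.28,0,0,0,-0.7]'
python3 - <<'E'
from fit import *
im,P=cloud("wrist"); im2,P2=cloud("side"); np.savez("pics/f.npz",im=im,P=P,im2=im2,P2=P2)
save(np.hstack([cv2.resize(im,(400,300)),cv2.resize(im2[110:260,190:390],(400,300))]),"f.png")
o=np.array([.517,-.0424]); th=np.radians(-7.4); M=np.array([[np.cos(th),-np.sin(th)],[np.sin(th),np.cos(th)]])
for nm,Q in(("wrist",P),("side",P2)):
    p=Q.reshape(-1,3); p=p[np.isfinite(p[:,2])]; q=np.c_[(p[:,:2]-o)@M,p[:,2]]
    q=q[(abs(q[:,0])<.045)&(q[:,1]>-.045)&(q[:,1]<.11)]
    for lab,lo,hi,a,b in(("tin lid",.109,.122,-.045,.04),("can cap",.13,.146,.04,.11),("tab",.085,.108,.035,.056)):
        t=q[(q[:,2]>lo)&(q[:,2]<hi)&(q[:,1]>a)&(q[:,1]<b)]
        if len(t)>5: print(nm,lab,len(t),"circ",cv2.minEnclosingCircle((t[:,:2]*1000).astype(np.float32)),"med",np.round(np.median(t,0),4),"zmax",t[:,2].max())
E
```

```text
time_s: 20.55
eef_pos: [0.5256, 0.0339, 0.182]
orientation: [0.468, 0.532, 0.465, -0.531]
force: [0.7, -0.6, 0.1]
opening: 0.851
time_s: 21.22
eef_pos: [0.4658, 0.0488, 0.3218]
orientation: [0.468, 0.532, 0.465, -0.531]
force: [0.6, -1.5, -0.1]
opening: 0.844
wrist tin lid 1728 circ ((-1.0585967302322388, 5.6510186195373535), 29.718061447143555) med [-0.0012  0.0073  0.1143] zmax 0.11659964884946339
wrist can cap 509 circ ((-1.1020914316177368, 77.41949462890625), 13.745006561279297) med [-0.0016  0.0782  0.1372] zmax 0.1394313305970248
wrist tab 366 circ ((0.23443171381950378, 45.28877258300781), 18.124988555908203) med [-0.0014  0.0465  0.1029] zmax 0.1058793149257238
side tin lid 256 circ ((-1.5667935609817505, 6.558847904205322), 30.71044158935547) med [-0.0029  0.0102  0.1158] zmax 0.119050859123542
side can cap 77 circ ((-1.86170494556427, 78.34260559082031), 14.734343528747559) med [-0.0033  0.0816  0.1384] zmax 0.14100577434312023
side tab 54 circ ((-3.6363415718078613, 43.62482452392578), 15.116600036621094) med [-0.0112  0.0464  0.1025] zmax 0.1079491973868119
```

View pics/f.png

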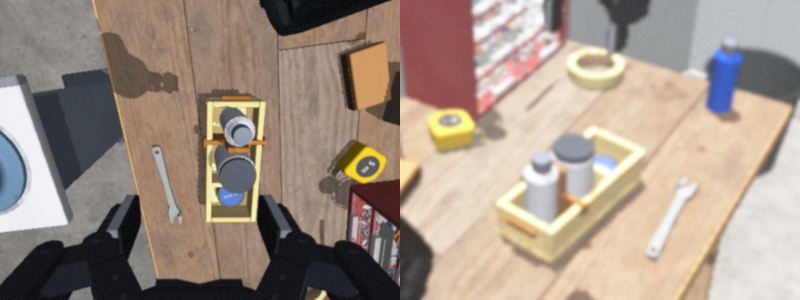

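The lid top at 0.115 m and the cap top at 0.138 m match both items resting on the 10 mm floor. In the crate frame the tin is at y≈6 mm, the tab at 45 mm and the can at 77 mm, with x within 2 mm of centre. The picture shows both upright either side of the divider (left, 240,130 and 235,170), the gripper clear, and the other objects in place.

```bash
python3 -c "
from cell import env
print(env.finish_job())"
```

```text
the job is handed in; nothing more can be done
None
```

The job is handed in at about 21 s of the 64 s allowed. The wide tin and the slim can stand in the crate's adjustable section, one on each side of the divider.

- **Divider:** I gripped the tab and slid it from about +30 mm to about +9 mm.
- **Placing:** The wide tin went into the cell next to the fixed partition and the bare-metal slim can into the end cell. I lowered both until the floor took the load and then let go.

**Last checks (wrist and side cameras):** both measured within about 2 mm of the crate's centreline (x), well inside the ±20 mm allowed.

| Item | y in the crate frame | Distance from tab | Top above bench (measured) | Top above bench (expected on the floor) |
|---|---|---|---|---|
| Wide tin | about 6 mm | -39 mm | about 115 mm | 115 mm |
| Slim can | about 77 mm | +32 mm | about 138 mm | 138 mm |

Both looked upright in the pictures; I did not measure the tilt. The gripper was clear, and the pin tin, tape measure, sanding block and spanner looked unmoved by eye.

No check failed. The two cameras disagreed by about 1–2 mm on the tin, the can and the tab's y. They differed by about 4 mm on the tab's x, where the side camera saw only a few pixels. `finish_job` gave no verdict.

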